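# Spread the retaining ring and hold it at the axle groove

### The arm

A 6-joint arm with a two-finger parallel gripper is mounted at the origin on the work surface. World frame = base frame: x ahead of the robot, y to its left, z up, the work surface at z = 0. Lengths are in m, angles in rad, forces in N, time in s.
With the tool pointing down it reaches from about 0.35 to 0.975 m from the base axis. Payload 4.9 kg.
Tool frame: the origin (TCP) lies on the centre line of the jaws, within the pads' length; the fingertips stand 14 mm ahead of it and the grasp point (between the pads) lies 5 mm behind it; x points along the fingers, z is the direction in which the jaws open and shut, and the axes are right-handed (so a half turn about x gives the same grasp; the last joint's range is limited). The gripper opens to 85 mm and grips with 20 to 120 N. Pads are 22 mm wide; open, the fingers measure 114 mm over their backs; the gripper's body (76 mm by 85 mm) begins 54 mm behind the grasp point. The pads swing forward as they close: fully open they stand 13 mm farther back than shut.
Start: joints at [1.158, 0.053, 1.613, -0, 1.476, -0.119], TCP at [0.181, 0.598, 0.245] pointing down, gripper open.
Joint ranges: [-3.01, 3.01], [-1.01, 2.22], [0.06, 2.58], [-1.02, 4.17], [0.09, 2.62], [-3.14, 3.14]. Speed limits (rad/s): [2.57, 2.57, 3.14, 3.14, 3.14, 3.14].

### API

Orientations are given as a rotation vector (axis times angle).
In Python, from station import ctrl gives the robot as it stands.
- The arm moves only by the tool move_arm, never from a script. Its argument "increments" is a list that holds one entry, the list of rows, each a list of 4 numbers: the shift along the tool's x, y, z in units of 25 cm (1.0 is 25 cm), then the turn about the tool's x in units of 90 degrees (1.0 is 90 degrees). A call has 1 to 20 rows; each row shifts and turns the commanded pose from where the row before left it, along the tool's axes as they then stand; what a row does not reach is not made up. A row lasts 1/12 s, in which the tool goes at most 41.7 mm and 7.16 degrees, less where a joint would pass 70% of its speed; a pose out of reach is approached as far as the arm can. A call with a number of a shift or a turn outside -1 to 1 is refused whole. A call with a gripper value outside its range is refused whole. "gripper" is the closure, from 0 (fully open) to 1 (shut), set as the call begins (left out, the last holds). The fingers move at their own pace and stop on an object; "squeeze" is the grip in N (left out, the last holds). Time passes only in rows, so rows that do not move let the fingers close. It gives the time, the measured TCP pose, the force and the opening at its end, in the units of the state.
- ctrl.get_obs(): the state, without advancing time (a new reading comes with each control period).
- ctrl.get_image(name): name is "scene" or "top"; returns a dict with "pixels" (480x640x3 uint8, red, green, blue), "depth" (480x640 float32, m along the optical axis (not along the pixel's ray), 0 where there is no reading), "K" (3x3 intrinsics, pixels), "extrinsics" (4x4, takes a point from camera to world coordinates). Camera axes: x right, y up, looking along -z (the intrinsics and any distortion apply to the point x, -y, -z); pixel columns grow to the right and rows downward; lengths in m; the calibration is good to about 2 mm. A picture is of the moment at which its call begins.
- ctrl.finish_job(): hands the job in, once; it reports no verdict.
Trained networks look in the newest picture that a camera, given by its name, has taken for a name from the list of things; names that differ only in an ending like _2 or _b are one class to them, and where a whole thing is asked for, a point or a joint stands for the part that bears it (a point fixed in the world has none). Each returns a list of dicts, best first, with "score" (0 to 1); they miss things now and then, are a little off and sometimes report something else, mostly with a low value. They report only what shows in the picture. A call takes as long as a camera call. They do not tell look-alikes from the thing itself.
- ctrl.trace(camera, target): "region" (480x640 bool, what is visible of it) and "pixel" ([row, column] in pixels, amid what is visible of it).
The state is a dict: "t": time; "q": joint angles; "dq": joint speeds; "effort": joint torques, N m; "tool_pos": TCP position; "tool_rot": TCP orientation; "contact_force": force on the tool from outside, world axes, zero at the start; "wrist_torque": the same for the moment, N m; "opening": finger opening in m.
Only numpy, scipy, OpenCV 4.12 (cv2) and the standard library are available. Lean on these libraries where they do the work, as an engineer would, in place of code of your own. Each camera call takes 0.05 s, during which the arm holds its last target. There are 200 camera calls.

### The job

Push the loose axle carrier across the fixture until its edges sit flush against both stops, and let go of it. Then take the ring pliers off their rest, squeeze the handles fully to spread the snap ring, and lower the spread ring, kept level, over the top of the axle stub to the groove just above the hub. Finish still holding the pliers squeezed, with the ring around the groove and not pressed on the hub, the carrier still against both stops and the other things on the counter left alone.

Things in the scene. Friction and masses are not known exactly. Their poses are not given: they have to be found in the camera images.
- fixture: Fixed aluminium plate 200 (x) x 180 (y) x 6 mm with two steel stop bars, 12 mm wide, tops 24 mm above the counter: one along its +x edge (stop face at x = +88 mm), one along its +y edge (stop face at y = +78 mm). Origin: centre of the underside, z up. It stands, a little turned, left or right of the counter's middle.
- stop_corner (a point): Inner corner where the two stop faces meet, on the fixture plate's top face (6 mm above the counter); axes as the fixture.
- carrier: Loose axle carrier, 0.42 kg, on the fixture plate 20 to 55 mm short of each stop, turned up to 0.2 rad: plate 100 (x) x 80 (y) x 14 mm; at its centre, by height over its underside, a hub 52 mm across (14 to 28 mm), groove 31 mm across (28 to 36), axle stub 36 mm across (36 to 54), tapered nose to 57. Origin: centre of underside, z up. Home: +x and +y edges on the stops.
- carrier_corner (a point): The carrier's corner (+50, +40, 0 mm in its frame) that meets stop_corner when home (within 2.5 mm, and parallel within 0.035 rad); axes as the carrier.
- groove (a point): Middle of the groove, on the axle's axis, 32 mm above the carrier's underside (38 mm above the counter); axes as the carrier.
- rest: Fixed white tool rest: base 140 x 90 x 8 mm, two upright blocks with tops 46 mm above the counter, one under the pliers' jaws (9 to 23 mm ahead of the pivot), one under the handle ends (95 to 105 mm behind it). Origin on the counter about under the pivot, x along the pliers.
- pliers: Loose ring pliers, 0.23 kg, level across the rest, the snap ring fast on their down-turned tips. Origin: on the pivot axis at the levers' mid height (52 mm above the counter at the start); x from pivot towards ring, z up. Two handles, each 9 mm wide and 12 mm high, 30 to 105 mm behind the pivot. The tip pins reach 31 mm below mid height.
- pliers_grip (a point): Grip point midway between the handles at mid height, 65 mm behind the pivot; axes as the pliers. Over their outer faces the handles measure 62 mm here relaxed, 34 mm fully squeezed (faces then parallel to x). Squeeze along y. A spring resists with about 3 N a handle at first, 8 N at the stop; 40 to 80 N of grip keeps the pliers from tipping in the fingers.
- ring_center (a point): Centre of the snap ring at mid thickness; axes as the pliers; 30 mm below the levers' mid height, 79 mm ahead of the pivot, 144 mm ahead of the grip point. The ring is dark steel, 3 mm thick, 5 mm wide, its gap towards the pliers. Fully spread it is round, 44 mm inside; relaxed its sides pinch in to less than the axle's 36 mm.
- lever_left (a joint): Turn of one lever about the pivot (the other mirrors it): 0 = relaxed, ring closed; 0.219 rad = handles squeezed to their stop, ring fully spread (up to 0.24 under a hard grip).
- idler_gear: Bystander, leave: white gear 48 mm across, 18 mm high, lying flat. Origin under its centre.
- spacer: Bystander, leave: plain steel spacer ring 40 mm across, 10 mm high. Origin under its centre.
- screw_tray: Bystander, leave: white open tray 75 x 60 x 22 mm with screws. Origin under its centre.
- reagent_bottle: Bystander, leave: white bottle 44 mm across, 75 mm high. Origin under its centre.
- beaker: Bystander, leave: glass beaker 60 mm across, 75 mm high. Origin under its centre.
- screwdriver: Bystander, leave: screwdriver 170 mm long, lying along its x.
- tube_rack: Bystander, leave: grey rack 100 x 55 x 45 mm with blue tubes up to 67 mm high. Origin under its centre.
Things that resemble listed ones, but are neither listed nor needed, are in the scene too. Leave any purple or red look-alike of the pliers alone.

How it is judged:
By the outcome, as a careful person would: the job done as asked, in the order asked, and still so for the second after the job is handed in, while the arm keeps its last pose, push and grip.
It also fails if it takes over 61 s, if anything falls off the work surface, if the arm or the gripper's body presses on something with over 40 N, if the wrist force passes 120 N, or if a joint passes its speed limit or range.

## Working session

There is one attempt and no reset: what is moved stays moved. The work goes in short steps, Python scripts to look and compute and a tool call to move; the robot and the scene stay as the last step left them, time stands still between calls to the robot, and variables do not carry over. Pictures are saved under pics/ and viewed, about 8 in all and at most 12, crops included, and the job is handed in when it is done.

Besides the shell and the picture viewer there is one more tool, called after "Request:" as name(argument=value, ...), one argument or row to a line, values as JSON. move_arm: Moves the arm, as the interface text tells. Shifts and turns lie within -1 to 1; 1 stands for 25 cm of shift or 90 degrees of turn. Its arguments: {"type":"object","properties":{"increments":{"type":"array","items":{"type":"array","items":{"type":"array","items":{"type":"number","minimum":-1,"maximum":1}}}},"gripper":{"type":"number"},"squeeze":{"type":"number"}},"required":["increments"]}

```bash
mkdir -p pics; ls; cat > h.py <<'E'
import numpy as np, cv2
from scipy.spatial.transform import Rotation as R
from station import ctrl
def world(im):
    d=im["depth"];K=im["K"];v,u=np.indices(d.shape)
    x=(u-K[0,2])/K[0,0]*d;y=-(v-K[1,2])/K[1,1]*d
    p=np.stack([x,y,-d,np.ones_like(d)],-1)@np.array(im["extrinsics"]).T
    P=p[...,:3];P[d<=0]=np.nan;return P
def save(im,n,box=None,s=1):
    a=im["pixels"][...,::-1]
    if box: a=a[box[0]:box[1],box[2]:box[3]]
    cv2.imwrite("pics/"+n,cv2.resize(a,None,fx=s,fy=s,interpolation=cv2.INTER_CUBIC))
E
python3 - <<'E'
from h import *
np.set_printoptions(precision=3,suppress=True)
o=ctrl.get_obs();print(o["t"],o["tool_pos"],R.from_rotvec(o["tool_rot"]).as_matrix(),o["opening"])
for c in("scene","top"):
    im=ctrl.get_image(c);save(im,c+"0.png");P=world(im)
    print(c,im["K"],im["extrinsics"])
    for t in("fixture","carrier","pliers","rest"):
        for r in ctrl.trace(c,t)[:4]:
            m=r["region"];print(t,round(r["score"],2),r["pixel"],m.sum(),np.nanmedian(P[m],0),np.nanmax(P[m][:,2]))
E
```

```text
pics
0.0 [0.181 0.598 0.244] [[-0.001 -0.957  0.29 ]
 [-0.002  0.29   0.957]
 [-1.     0.    -0.002]] 0.08551663579211763
scene [[530.398   0.    318.693]
 [  0.    530.398 233.836]
 [  0.      0.      1.   ]] [[ 0.134 -0.838  0.529  1.183]
 [ 0.991  0.12  -0.061 -0.082]
 [-0.012  0.532  0.846  1.128]
 [ 0.     0.     0.     1.   ]]
fixture 0.74 [246.9, 124.3] 802 [ 0.485 -0.473  0.049] 0.07976429767387216
fixture 0.69 [303.7, 247.4] 4333 [ 0.615 -0.195  0.007] 0.03299032824738557
carrier 0.66 [287.0, 242.2] 1433 [ 0.611 -0.197  0.022] 0.06804019055472477
carrier 0.24 [324.6, 112.2] 628 [ 0.675 -0.489  0.02 ] 0.030911828544659015
pliers 0.93 [164.0, 386.5] 478 [0.313 0.212 0.024] 0.03980929329166316
pliers 0.8 [246.9, 430.3] 703 [0.587 0.244 0.057] 0.06744854577554316
pliers 0.8 [191.8, 229.0] 559 [ 0.331 -0.212  0.023] 0.04294842528605791
rest 0.7 [243.9, 421.2] 1638 [0.544 0.243 0.01 ] 0.06191796154893048
top [[507.033   0.    321.736]
 [  0.    507.033 233.481]
 [  0.      0.      1.   ]] [[-0.011  0.982 -0.186  0.302]
 [-1.    -0.013 -0.007  0.021]
 [-0.009  0.186  0.982  1.186]
 [ 0.     0.     0.     1.   ]]
fixture 0.6 [202.9, 403.3] 4899 [ 0.597 -0.194  0.007] 0.032559909815577104
carrier 0.84 [203.6, 418.8] 1458 [ 0.592 -0.197  0.021] 0.06931342747178504
carrier 0.75 [207.7, 225.0] 726 [0.579 0.247 0.057] 0.06398283618070244
pliers 0.94 [327.4, 236.6] 855 [0.31  0.218 0.02 ] 0.0410477799652178
pliers 0.67 [317.9, 428.9] 757 [ 0.32  -0.207  0.022] 0.04087191924004063
pliers 0.62 [206.3, 228.5] 866 [0.585 0.244 0.056] 0.06398283618070244
pliers 0.55 [265.2, 331.9] 157 [ 0.443 -0.003  0.01 ] 0.014917994241402166
rest 0.76 [229.5, 227.6] 1855 [0.539 0.25  0.009] 0.06085674703940014
```

View pics/top0.png

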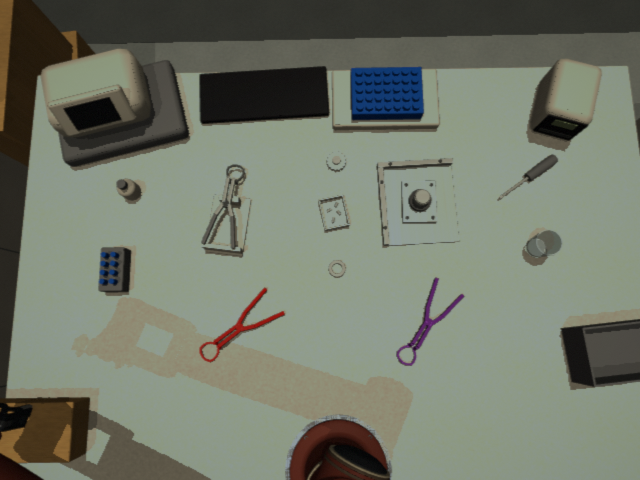

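View pics/scene0.png

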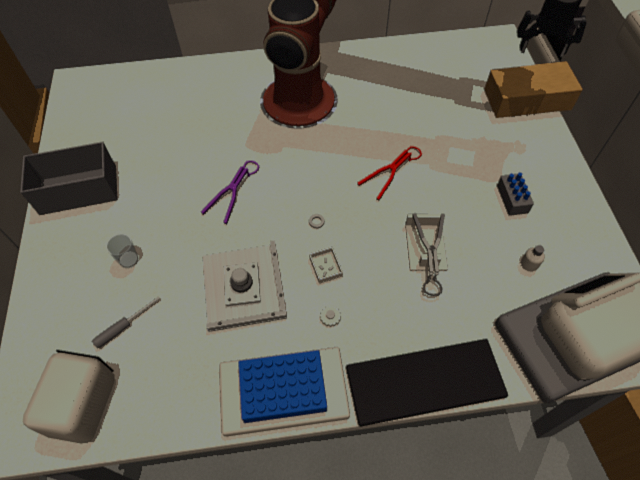

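The top view has the steel pliers on the white rest at (row 206, col 228). The red pair at (327, 237) and the purple pair at (318, 429) lie loose on the counter and are look-alikes. The fixture is at (203, 403), with stop bars on its top edge (+x, row 162) and left edge (+y, col 382). The carrier is at (203, 419). Next I'll build enlarged height maps and crops.

```bash
python3 - <<'E'
from h import *
np.set_printoptions(precision=4,suppress=True)
ims={c:ctrl.get_image(c) for c in("scene","top")}
def rect(xy):
    (c,s,a)=cv2.minAreaRect((xy*1000).astype(np.float32)); return np.round(c,1),np.round(s,1),round(a,2)
for c,im in ims.items():
    P=world(im);print(c)
    t=P[(abs(P[...,0]-.6)<.2)&(abs(P[...,1]-.02)<.06)];print(" counter z",np.nanmedian(t[:,2]),np.nanstd(t[:,2]))
    F=(abs(P[...,0]-.6)<.14)&(abs(P[...,1]+.2)<.14)
    for n,lo,hi in(("stub",.050,.075),("hubtop",.030,.037),("bars",.0225,.027),("platetop",.018,.0215),("fix",.004,.03)):
        q=P[F&(P[...,2]>lo)&(P[...,2]<hi)];print(n,len(q),np.median(q,0),rect(q[:,:2]))
    Q=(abs(P[...,0]-.58)<.14)&(abs(P[...,1]-.24)<.08)
    for n,lo,hi in(("plier",.051,.07),("ring",.018,.03),("base",.004,.012)):
        q=P[Q&(P[...,2]>lo)&(P[...,2]<hi)];print(n,len(q),np.median(q,0),rect(q[:,:2]))
im=ims["top"]
a=im["pixels"][...,::-1]
A=cv2.resize(a[150:255,372:472],(600,600),interpolation=cv2.INTER_CUBIC)[:, :]
B=cv2.resize(a[155:260,190:265],(429,600),interpolation=cv2.INTER_CUBIC)
C=np.hstack([A,B]);cv2.imwrite("pics/c1.png",cv2.resize(C,(800,int(600*800/C.shape[1]))))
E
```

```text
scene
 counter z 0.0014361571450187682 0.0060969050207339255
stub 208 [ 0.6018 -0.1988  0.0628] (array([ 598.5, -200. ]), array([36.1, 34.6]), 21.75)
hubtop 153 [ 0.6114 -0.192   0.0337] (array([ 606.7, -192.2]), array([160.4, 181.4]), 89.8)
bars 718 [ 0.6425 -0.1663  0.0244] (array([ 599.4, -197.3]), array([201.2, 179.3]), 2.46)
platetop 610 [ 0.6224 -0.1962  0.0201] (array([ 597.8, -196.7]), array([204.1, 177.2]), 1.92)
fix 5430 [ 0.6168 -0.193   0.0083] (array([ 600.2, -199.4]), array([278.5, 279. ]), 89.88)
plier 543 [0.5766 0.2456 0.0585] (array([573.5, 252.6]), array([ 77.2, 165.9]), 79.98)
ring 240 [0.6519 0.2434 0.0245] (array([589., 238.]), array([ 82.1, 207.8]), 78.06)
base 1387 [0.5601 0.2365 0.0076] (array([579.8, 240.2]), array([279.6, 159.4]), 0.09)
top
 counter z 0.0007728165956872868 0.005827024100994689
stub 209 [ 0.5968 -0.2     0.0623] (array([ 598.4, -201. ]), array([34. , 35.6]), 41.16)
hubtop 143 [ 0.5893 -0.1886  0.034 ] (array([ 618.7, -171.2]), array([109.9, 143.7]), 88.06)
bars 697 [ 0.6312 -0.1625  0.0242] (array([ 598.8, -199.1]), array([200.1, 180.5]), 2.63)
platetop 635 [ 0.6063 -0.1918  0.0199] (array([ 600.3, -197.9]), array([200.4, 178.1]), 2.58)
fix 5613 [ 0.5965 -0.1932  0.0082] (array([ 600.2, -199.9]), array([279.3, 279.7]), 0.01)
plier 623 [0.5688 0.2463 0.0577] (array([572.8, 255.1]), array([ 74.9, 166.1]), 82.68)
ring 151 [0.667  0.2319 0.0239] (array([590.6, 246.6]), array([ 89.1, 212.7]), 82.15)
base 1554 [0.5501 0.251  0.0076] (array([580.4, 240.2]), array([158. , 278.4]), 89.62)
```

View pics/c1.png

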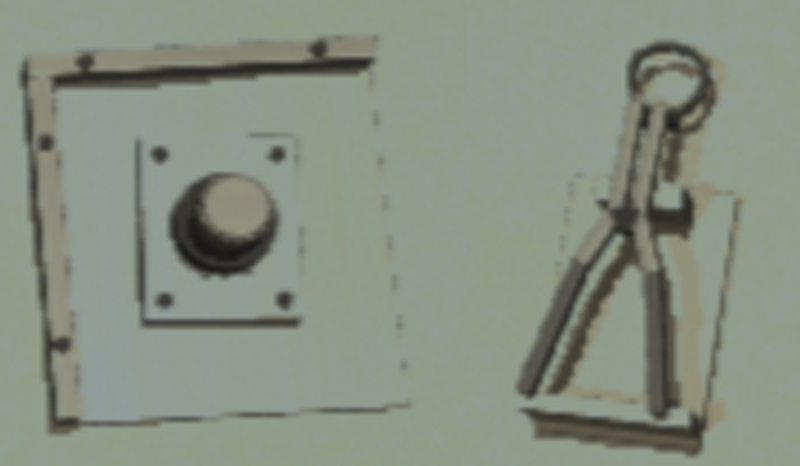

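Carrier and fixture numbers agree between the two cameras. The fixture centre is about (0.599, -0.1985) with yaw about +0.045 rad, and the carrier centre is (0.598, -0.2005). The crop confirms the grey pliers lying on the white rest. I'll swing over to the carrier now.

Request:
move_arm(
  increments=[
    [[0, 0, 0, -0.072], [0, 0, 0, -0.072], [0, 0, 0, -0.072], [0, -0.051, -0.136, 0], [0, -0.051, -0.136, 0], [0, -0.051, -0.136, 0], [0, -0.051, -0.136, 0], [0, -0.051, -0.136, 0], [0, -0.051, -0.136, 0], [0, -0.051, -0.136, 0], [0, -0.051, -0.136, 0], [0, -0.051, -0.136, 0], [0, -0.051, -0.136, 0], [0, -0.051, -0.136, 0], [0, -0.051, -0.136, 0], [0, -0.051, -0.136, 0], [0, -0.051, -0.136, 0], [0, -0.051, -0.136, 0], [0, -0.051, -0.136, 0], [0, -0.051, -0.136, 0]],
  ],
  gripper=1,
  squeeze=60,
)

```text
t: 2.27
tool_pos: [0.4242, 0.0288, 0.2457]
tool_rot: [-1.243, 1.187, 1.241]
contact_force: [0.8, 0.8, 1.1]
opening: -0.0003
```

```bash
cat >> h.py <<'E'
def delta(target,yaw=None):
    "steps (m along tool axes; units) to target TCP; yaw = world angle wanted for tool z"
    o=ctrl.get_obs();M=R.from_rotvec(o["tool_rot"]).as_matrix()
    d=M.T@(np.array(target)-o["tool_pos"]);z=np.arctan2(M[1,2],M[0,2])
    print("t",round(o["t"],2),"tcp",np.round(o["tool_pos"],4),"zyaw",round(z,4),"F",np.round(o["contact_force"],1),"open",round(o["opening"],4))
    print("units",np.round(d/.25,4),"turn",None if yaw is None else round(-(yaw-z)/(np.pi/2),4))
E
python3 -c "
from h import *
delta([.5245,-.2038,.12],np.pi/2+.0445)"
```

```text
t 2.27 tcp [0.4242 0.0288 0.2457] zyaw 1.6159 F [0.8 0.8 1.1] open -0.0003
units [ 0.5035 -0.3582 -0.9475] turn 0.0004
```

Request:
move_arm(
  increments=[
    [[0.03, -0.045, -0.1185, 0], [0.03, -0.045, -0.1185, 0], [0.03, -0.045, -0.1185, 0], [0.03, -0.045, -0.1185, 0], [0.03, -0.045, -0.1185, 0], [0.03, -0.045, -0.1185, 0], [0.03, -0.045, -0.1185, 0], [0.03, -0.045, -0.1185, 0], [0.07, 0, 0, 0], [0.07, 0, 0, 0], [0.07, 0, 0, 0], [0.06, 0, 0, 0], [0.1, 0, 0, 0], [0.1, 0, 0, 0], [0.08, 0, 0, 0], [0.06, 0, 0, 0], [0.035, 0, 0, 0], [0, 0, 0, 0], [0, 0, 0, 0]],
  ],
)

```text
t: 3.85
tool_pos: [0.5246, -0.2021, 0.0242]
tool_rot: [-1.243, 1.187, 1.243]
contact_force: [0.3, 0.4, 1.1]
opening: 0.0001
```

```bash
python3 -c "
from h import *
delta([.5245,-.2038,.024],np.pi/2+.0445)
im=ctrl.get_image('top');save(im,'t2.png',(140,270,360,490),5)"
```

```text
t 3.85 tcp [ 0.5246 -0.2021  0.0242] zyaw 1.6163 F [0.3 0.4 1.1] open 0.0001
units [ 0.0009  0.0007 -0.0069] turn 0.0007
```

View pics/t2.png

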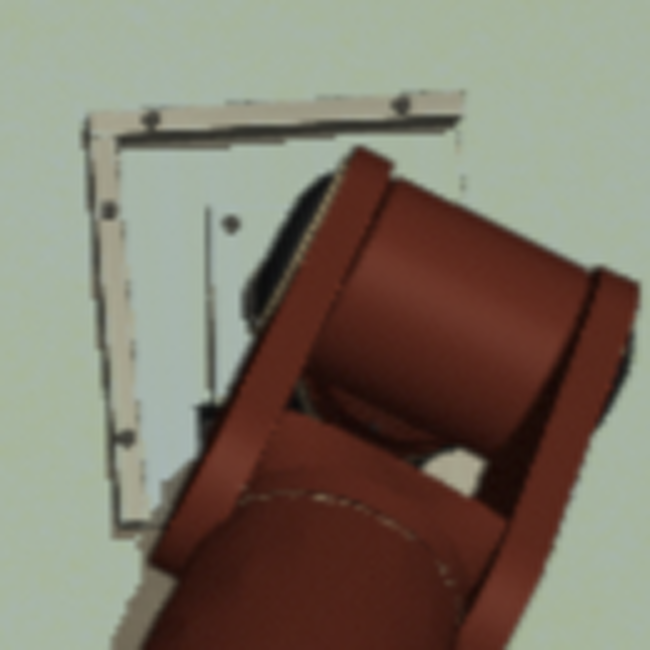

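The arm hides the carrier's near edge at about (300, 400), but the left carrier edge at col 210 and both stops show, and the carrier hasn't moved. Pushing +x.

Request:
move_arm(
  increments=[
    [[0, -0.02, 0, 0], [0, -0.02, 0, 0], [0, -0.02, 0, 0], [0, -0.02, 0, 0], [0, -0.02, 0, 0], [0, -0.02, 0, 0], [0, -0.02, 0, 0], [0, -0.02, 0, 0], [0, -0.016, 0, 0], [0, 0, 0, 0]],
  ],
)

```text
t: 4.73
tool_pos: [0.5696, -0.1999, 0.0241]
tool_rot: [-1.244, 1.186, 1.241]
contact_force: [-0.2, -0.9, 0.1]
opening: 0.0003
```

Request:
move_arm(
  increments=[
    [[0, -0.008, 0, 0], [0, -0.008, 0, 0], [0, 0, 0, 0]],
  ],
)

```text
t: 4.98
tool_pos: [0.5726, -0.1997, 0.0239]
tool_rot: [-1.243, 1.187, 1.242]
contact_force: [-2.1, -0.3, 1.2]
opening: -0.0001
```

Request:
move_arm(
  increments=[
    [[0, -0.006, 0, 0], [0, -0.006, 0, 0], [0, -0.004, 0, 0], [0, 0, 0, 0]],
  ],
)

```text
t: 5.32
tool_pos: [0.5749, -0.1997, 0.0239]
tool_rot: [-1.24, 1.19, 1.246]
contact_force: [-9.2, -0.6, 5.4]
opening: -0.0004
```

Request:
move_arm(
  increments=[
    [[0, -0.004, 0, 0], [0, -0.004, 0, 0], [0, 0, 0, 0]],
  ],
)

```text
t: 5.57
tool_pos: [0.5751, -0.1997, 0.0238]
tool_rot: [-1.238, 1.193, 1.25]
contact_force: [-17.0, -1.9, 11.8]
opening: -0.0001
```

Request:
move_arm(
  increments=[
    [[0, 0.03, 0, 0], [0, 0.05, 0, 0], [0, 0, -0.1, 0], [0, 0, -0.1, 0], [0, 0, -0.09, 0], [0, -0.08, 0, 0], [0, -0.08, 0, 0], [0, -0.08, 0, 0], [0, -0.08, 0, 0], [0, 0, 0, 0], [0, 0, 0, 0]],
  ],
)

```text
t: 6.48
tool_pos: [0.6429, -0.2691, 0.0242]
tool_rot: [-1.244, 1.186, 1.242]
contact_force: [0.1, 0.0, 0.0]
opening: -0.0003
```

```bash
python3 -c "
from h import *
delta([.640,-.2687,.024],np.pi/2+.0445)
im=ctrl.get_image('scene');save(im,'s3.png',(230,340,190,310),5)
P=world(im);F=(abs(P[...,0]-.6)<.14)&(abs(P[...,1]+.18)<.07)&(P[...,2]>.058)&(P[...,2]<.066);q=P[F];print(len(q),np.median(q,0),cv2.minAreaRect((q[:,:2]*1000).astype('f4')))"
```

```text
t 6.48 tcp [ 0.6429 -0.2691  0.0242] zyaw 1.6171 F [0.1 0.  0. ] open -0.0003
units [0.0007 0.0116 0.0021] turn 0.0011
191 [ 0.63823741 -0.19757536  0.06314203] ((636.5464477539062, -214.70169067382812), (34.526859283447266, 69.5826416015625), 2.2479686737060547)
```

View pics/s3.png

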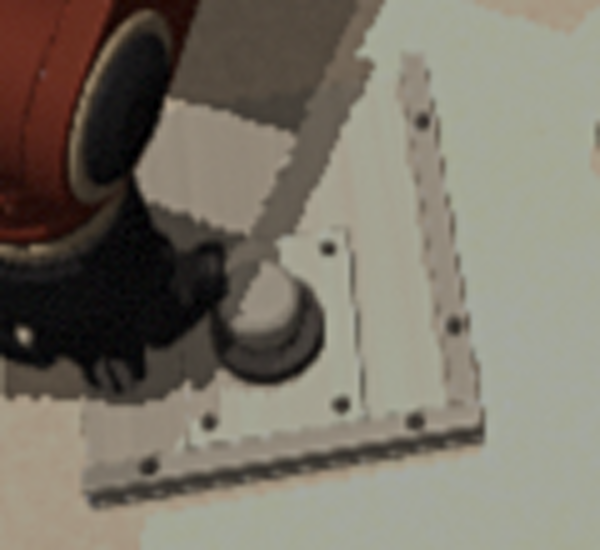

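The carrier at crop (270, 330) is against the +x stop at the bottom, with a gap of about 40 mm to the +y stop on the right. Pushing +y.

Request:
move_arm(
  increments=[
    [[0, 0.01, 0.02, 0], [0, 0, 0.02, 0], [0, 0, 0.02, 0], [0, 0, 0.02, 0], [0, 0, 0.02, 0], [0, 0, 0.02, 0], [0, 0, 0.02, 0], [0, 0, 0.02, 0], [0, 0, 0.02, 0], [0, 0, 0.016, 0], [0, 0, 0, 0]],
  ],
)

```text
t: 7.45
tool_pos: [0.637, -0.2194, 0.0242]
tool_rot: [-1.243, 1.187, 1.243]
contact_force: [-0.2, -1.1, 0.4]
opening: 0.0003
```

Request:
move_arm(
  increments=[
    [[0, 0, 0.008, 0], [0, 0, 0.008, 0], [0, 0, 0.004, 0], [0, 0, 0, 0]],
  ],
)

```text
t: 7.78
tool_pos: [0.6368, -0.2154, 0.0241]
tool_rot: [-1.243, 1.187, 1.243]
contact_force: [0.6, -1.2, 0.6]
opening: 0.0001
```

Request:
move_arm(
  increments=[
    [[0, 0, 0.008, 0], [0, 0, 0.006, 0], [0, 0, 0.004, 0], [0, 0, 0, 0]],
  ],
)

```text
t: 8.12
tool_pos: [0.6368, -0.2127, 0.0243]
tool_rot: [-1.246, 1.189, 1.24]
contact_force: [0.5, -8.6, -2.3]
opening: -0.0001
```

Request:
move_arm(
  increments=[
    [[0, 0, 0.006, 0], [0, 0, 0.004, 0], [0, 0, 0, 0]],
  ],
)

```text
t: 8.37
tool_pos: [0.6368, -0.2124, 0.0247]
tool_rot: [-1.249, 1.192, 1.238]
contact_force: [0.7, -13.8, -2.5]
opening: -0.0003
```

Request:
move_arm(
  increments=[
    [[0, 0, -0.04, 0], [0, 0, -0.05, 0], [0, 0.08, 0, 0], [0, 0.08, 0, 0], [0, 0.08, 0, 0], [0, 0.07, 0, 0], [0, 0, 0.1, 0], [0, 0, 0.1, 0], [0, 0, 0.1, 0], [0, 0, 0, 0], [0, -0.03, 0, 0], [0, -0.025, 0, 0], [0, -0.015, 0, 0], [0, 0, 0, 0]],
  ],
)

```text
t: 9.53
tool_pos: [0.5742, -0.1595, 0.0241]
tool_rot: [-1.241, 1.189, 1.244]
contact_force: [-4.1, 0.6, 3.4]
opening: 0.0
```

```bash
python3 -c "
from h import *
delta([.5745,-.160,.024],np.pi/2+.0445)"
```

```text
t 9.53 tcp [ 0.5742 -0.1595  0.0241] zyaw 1.6158 F [-4.1  0.6  3.4] open 0.0
units [ 0.0003 -0.001  -0.002 ] turn 0.0003
```

Request:
move_arm(
  increments=[
    [[0, -0.006, 0, 0], [0, -0.004, 0, 0], [0, 0, 0, 0], [0, 0.03, 0, 0], [0, 0.05, 0, 0], [-0.1, 0.05, 0, 0], [-0.15, 0.05, 0.05, 0], [-0.1, 0.05, 0.12, 0], [-0.1, 0.05, 0.12, 0], [-0.1, 0.05, 0.14, 0], [-0.05, 0.03, 0.15, 0], [0, 0, 0.15, 0], [0, 0, 0.15, 0], [0, 0, 0.15, 0], [0, 0, 0.1, 0], [0, 0, 0, 0]],
  ],
  gripper=0,
)

```text
t: 10.87
tool_pos: [0.475, 0.1207, 0.1731]
tool_rot: [-1.245, 1.182, 1.245]
contact_force: [-0.5, 0.4, 0.6]
opening: 0.0856
```

```bash
cat > m.py <<'E'
from h import *
np.set_printoptions(precision=4,suppress=True)
ims={c:ctrl.get_image(c) for c in("scene","top")}
def proj(im,p):
    E=np.array(im["extrinsics"]);q=(np.linalg.inv(E)@np.r_[p,1])[:3];K=im["K"]
    return K[0,0]*q[0]/-q[2]+K[0,2],K[1,1]*-q[1]/-q[2]+K[1,2]
E
python3 - <<'E'
from m import *
delta([.5,.24,.2],np.pi/2)
def rect(xy):
    (c,s,a)=cv2.minAreaRect((xy*1000).astype(np.float32)); return np.round(c,1),np.round(s,1),round(a,2)
for c,im in ims.items():
    P=world(im);print(c)
    F=(abs(P[...,0]-.6)<.115)&(abs(P[...,1]+.2)<.105)
    q=P[F&(P[...,2]>.05)];print("stub",np.median(q,0),rect(q[:,:2]))
    q=P[F&(P[...,2]>.0225)&(P[...,2]<.027)];print("bars",rect(q[:,:2]))
    Q=(abs(P[...,0]-.58)<.14)&(abs(P[...,1]-.24)<.09)
    q=P[Q&(P[...,2]>.055)&(P[...,2]<.0605)]   # lever tops
    ctr=q[:,:2].mean(0)
    b=np.arange(.48,.68,.01)
    for x0 in b:
        s=q[(q[:,0]>=x0)&(q[:,0]<x0+.01)]
        if len(s): print(round(x0+.005,3),len(s),np.round([s[:,1].min(),s[:,1].max()],4))
    print("x range",q[:,0].min(),q[:,0].max())
    q=P[Q&(P[...,2]>.017)&(P[...,2]<.028)&(P[...,0]>.625)];print("ring",np.median(q,0),rect(q[:,:2]))
    a=im["pixels"][...,::-1]
A=cv2.resize(ims["scene"]["pixels"][230:340,190:310,::-1],(600,550),interpolation=cv2.INTER_CUBIC)
cv2.imwrite("pics/s4.png",A)
E
```

```text
t 10.97 tcp [0.4752 0.1176 0.1728] zyaw 1.618 F [-0.5 -0.5  0.4] open 0.0852
units [-0.1086 -0.1224  0.4842] turn 0.0301
scene
stub [ 0.6386 -0.1575  0.0627] (array([ 636.1, -157.5]), array([34., 35.]), 82.19)
bars (array([ 599.2, -197.7]), array([200.6, 179.7]), 2.89)
0.485 4 [0.2283 0.2354]
0.495 13 [0.2288 0.3027]
0.505 22 [0.2299 0.3045]
0.515 22 [0.2304 0.2991]
0.525 19 [0.2299 0.2964]
0.535 19 [0.2305 0.2902]
0.545 22 [0.2321 0.2857]
0.555 22 [0.2321 0.2838]
0.565 31 [0.2332 0.2792]
0.575 21 [0.237  0.2735]
0.585 30 [0.2377 0.2686]
0.595 28 [0.24   0.2623]
0.605 25 [0.2379 0.259 ]
0.615 23 [0.2365 0.2569]
0.625 23 [0.2354 0.2555]
0.635 20 [0.2335 0.2532]
0.645 25 [0.2308 0.2531]
0.655 6 [0.235  0.2512]
x range 0.48745020635703074 0.6554356763718527
ring [0.6726 0.2372 0.024 ] (array([671.2, 238.7]), array([43.5, 46.7]), 71.51)
top
stub [ 0.6334 -0.1588  0.0625] (array([ 635.5, -158.6]), array([33.9, 36. ]), 86.37)
bars (array([ 599.1, -198.7]), array([200.2, 179.2]), 2.64)
0.495 4 [0.2952 0.2983]
0.505 14 [0.2932 0.303 ]
0.515 16 [0.2875 0.2986]
0.525 11 [0.2847 0.2941]
0.535 17 [0.2806 0.2898]
0.545 16 [0.2765 0.2856]
0.555 16 [0.2742 0.2839]
0.565 6 [0.2743 0.2795]
0.615 1 [0.2351 0.2351]
0.625 21 [0.2329 0.2534]
0.635 27 [0.2306 0.2515]
0.645 25 [0.2302 0.2515]
0.655 2 [0.2475 0.2495]
x range 0.49758100764315444 0.6528204026271687
ring [0.6796 0.2302 0.0239] (array([669.6, 234.7]), array([49.7, 43.1]), 3.15)
```

View pics/s4.png

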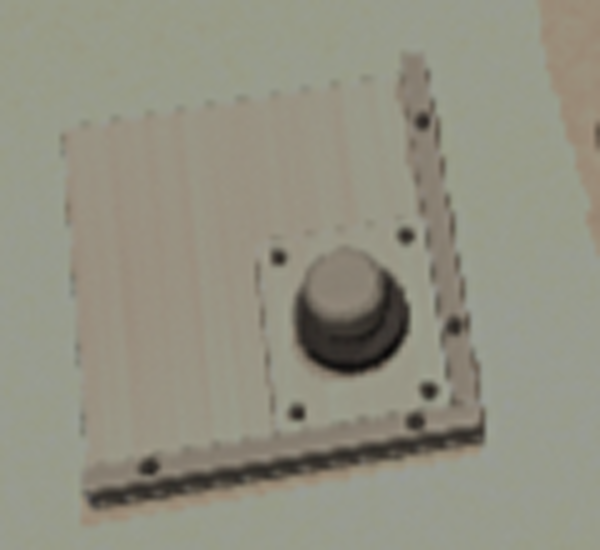

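The carrier now sits with its edges along both stops; the crop has the stub at (345, 300) and no gap on the right or bottom. The axle axis measures (0.6358, -0.158), against (0.6353, -0.1588) calculated. The pliers' axis has yaw -0.178, with the grip point at (0.5286, 0.2628) and the ring at (0.670, 0.237).

```bash
python3 -c "
from h import *
a=1.393
delta([.5286,.2628,.12],a)
o=ctrl.get_obs();c,s=np.cos(a),np.sin(a)
M=np.array([[0,-s,c],[0,c,s],[-1,0,0]])
print((M.T@(np.array([.5286,.2628,.12])-o['tool_pos']))/.25)"
```

```text
t 10.97 tcp [0.4752 0.1176 0.1728] zyaw 1.618 F [-0.5 -0.5  0.4] open 0.0852
units [ 0.2116 -0.2404  0.5699] turn 0.1433
[ 0.21122151 -0.10751174  0.60923067]
```

Request:
move_arm(
  increments=[
    [[0, 0, 0, 0.0717], [0, 0, 0, 0.0717], [0.042, -0.0215, 0.122, 0], [0.042, -0.0215, 0.122, 0], [0.042, -0.0215, 0.122, 0], [0.042, -0.0215, 0.122, 0], [0.042, -0.0215, 0.122, 0], [0, 0, 0, 0], [0, 0, 0, 0], [0, 0, 0, 0]],
  ],
)

```text
t: 11.8
tool_pos: [0.529, 0.2611, 0.1199]
tool_rot: [-1.075, 1.29, 1.074]
contact_force: [-0.1, -0.1, -0.4]
opening: 0.0854
```

```bash
python3 -c "
from h import *
delta([.5286,.2628,.045],1.393)
im=ctrl.get_image('scene');save(im,'s5.png',(190,310,380,500),5)"
```

```text
t 11.8 tcp [0.529  0.2611 0.1199] zyaw 1.3896 F [-0.1 -0.1 -0.4] open 0.0854
units [0.2996 0.003  0.0067] turn -0.0021
```

View pics/s5.png

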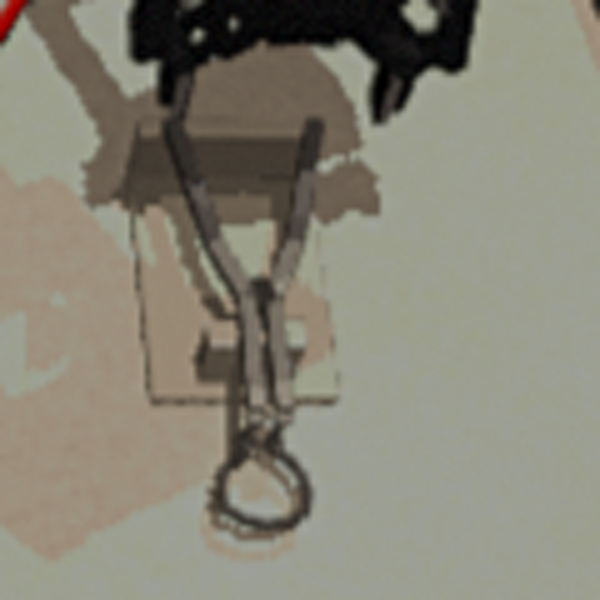

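The open jaws (crop cols 180–385, seen from above and behind) straddle the two handles (cols 175–310) once parallax is allowed for. Descending.

Request:
move_arm(
  increments=[
    [[0.06, 0.003, 0.007, 0], [0.06, 0, 0, 0], [0.06, 0, 0, 0], [0.06, 0, 0, 0], [0.04, 0, 0, 0], [0.02, 0, 0, 0], [0, 0, 0, 0]],
  ],
)

```text
t: 12.43
tool_pos: [0.5275, 0.2632, 0.044]
tool_rot: [-1.075, 1.291, 1.076]
contact_force: [-0.1, -0.4, -0.0]
opening: 0.0853
```

Request:
move_arm(
  increments=[
    [[0, 0, 0, 0], [0, 0, 0, 0], [0, 0, 0, 0], [0, 0, 0, 0], [0, 0, 0, 0], [0, 0, 0, 0], [0, 0, 0, 0], [0, 0, 0, 0]],
  ],
  gripper=1,
  squeeze=60,
)

```text
t: 13.1
tool_pos: [0.5304, 0.2649, 0.0492]
tool_rot: [-1.077, 1.284, 1.073]
contact_force: [-4.0, -2.8, 12.1]
opening: 0.03
```

Request:
move_arm(
  increments=[
    [[-0.02, 0, 0, 0], [-0.04, 0, 0, 0], [-0.06, 0, 0, 0], [-0.08, 0, 0, 0], [-0.08, 0, 0, 0], [-0.08, 0, 0, 0], [-0.08, 0, 0, 0], [0, 0, 0, 0], [0, 0, 0, 0], [0, 0, 0, 0]],
  ],
)

```text
t: 13.93
tool_pos: [0.5272, 0.264, 0.1535]
tool_rot: [-1.075, 1.291, 1.077]
contact_force: [-0.9, -0.1, -2.4]
opening: 0.0297
```

```bash
cat > pl.py <<'E'
from m import *
o=ctrl.get_obs();delta(o["tool_pos"])
M=R.from_rotvec(o["tool_rot"]).as_matrix();tcp=np.array(o["tool_pos"]);ax=-M[:,1]
import sys
exp=tcp+.144*ax;print("expected ring xy",exp[:2],"axis",ax)
zr=tcp[2]+.005-.03
for c,im in ims.items():
    P=world(im);d=np.linalg.norm(P[...,:2]-exp[:2],axis=-1)
    q=P[(d<.04)&(abs(P[...,2]-zr-.0015)<.006)]
    if len(q)<20: print(c,len(q));continue
    # circle fit over ring outline
    A=np.c_[2*q[:,:2],np.ones(len(q))];s=np.linalg.lstsq(A,(q[:,:2]**2).sum(1),rcond=None)[0]
    print(c,len(q),"circle",s[:2],"r",np.sqrt(s[2]+s[:2]@s[:2]),"z med",np.median(q[:,2]),"rect",cv2.minAreaRect((q[:,:2]*1000).astype('f4')))
    B=np.c_[q[:,:2]-s[:2],np.ones(len(q))];print("  tilt slopes",np.linalg.lstsq(B,q[:,2],rcond=None)[0])
    L=P[(abs((P[...,:2]-tcp[:2])@ax[:2]-.1)<.03)&(abs((P[...,:2]-tcp[:2])@np.array([-ax[1],ax[0]]))<.02)&(P[...,2]>zr+.02)&(P[...,2]<zr+.06)]
    if len(L)>5: print("  jaws n",len(L),"top z",np.median(L[:,2]),"mean",L.mean(0), "fit z vs along",np.polyfit((L[:,:2]-tcp[:2])@ax[:2],L[:,2],1),"fit lat vs along",np.polyfit((L[:,:2]-tcp[:2])@ax[:2],(L[:,:2]-tcp[:2])@np.array([-ax[1],ax[0]]),1))
    u,v=proj(im,np.r_[exp[:2],zr]);print("  pix",u,v)
    if len(sys.argv)>1 and c in sys.argv[1]:
        u,v=int(u),int(v);save(im,sys.argv[2],(max(v-60,0),v+60,max(u-60,0),u+60),5)
E
python3 pl.py scene s6.png
```

```text
t 14.03 tcp [0.5267 0.2638 0.1525] zyaw 1.3911 F [-0.1 -0.3 -2.2] open 0.0293
units [0. 0. 0.] turn None
expected ring xy [0.6684 0.238 ] axis [ 0.9839 -0.1788 -0.0034]
scene 144 circle [0.667  0.2361] r 0.026374449015254018 z med 0.12597598553638756 rect ((670.471435546875, 235.45425415039062), (54.967384338378906, 51.17665100097656), 74.9117660522461)
  tilt slopes [-0.026   0.0113  0.1264]
  jaws n 216 top z 0.16063562185936553 mean [0.6221 0.2488 0.1598] fit z vs along [-0.0482  0.1644] fit lat vs along [ 0.1655 -0.0137]
  pix 439.98165783558443 263.23301561393214
top 98 circle [0.6662 0.2341] r 0.026120497587496593 z med 0.12451177874367658 rect ((670.2747192382812, 234.35934448242188), (54.064727783203125, 51.18313980102539), 75.28779602050781)
  tilt slopes [-0.0215 -0.0087  0.1252]
  jaws n 182 top z 0.15876616140965227 mean [0.6207 0.2452 0.1578] fit z vs along [-0.0407  0.1617] fit lat vs along [ 0.444  -0.0441]
  pix 225.13807249675213 160.32295998626392
```

View pics/s6.png

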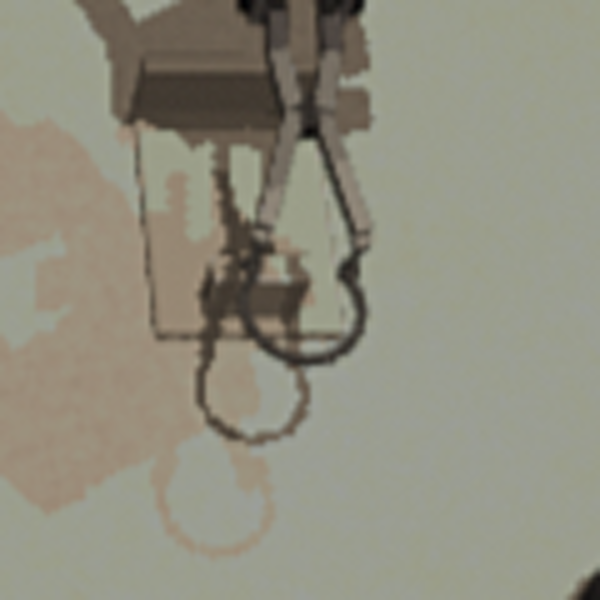

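The ring is spread wide and round in the crop at (305, 300), held clear of the rest. It is centred about 144 mm ahead of the TCP and 3 mm to its -y side. Carrying it over the axle at this height.

Request:
move_arm(
  increments=[
    [[0, -0.008, -0.03, 0], [0, -0.008, -0.05, 0], [0, -0.008, -0.07, 0], [0, -0.008, -0.0975, 0], [0, -0.008, -0.0975, 0], [0, -0.008, -0.0975, 0], [0, -0.008, -0.0975, 0], [0, -0.008, -0.0975, 0], [0, -0.008, -0.0975, 0], [0, -0.008, -0.0975, 0], [0, -0.008, -0.0975, 0], [0, -0.008, -0.0975, 0], [0, -0.008, -0.0975, 0], [0, -0.008, -0.0975, 0], [0, -0.008, -0.0975, 0], [0, -0.008, -0.0975, 0], [0, -0.008, -0.07, 0], [0, -0.008, -0.05, 0], [0, -0.008, -0.03, 0], [0, 0, 0, 0]],
  ],
)

```text
t: 15.7
tool_pos: [0.4951, -0.1296, 0.1546]
tool_rot: [-1.074, 1.29, 1.074]
contact_force: [-0.0, 0.2, -2.5]
opening: 0.0296
```

Request:
move_arm(
  increments=[
    [[0.04, 0, 0, 0], [0.04, 0, 0, 0], [0.03, 0, 0, 0], [0, 0, 0, 0], [0, 0, 0, 0], [0, 0, 0, 0], [0, 0, 0, 0]],
  ],
)

```text
t: 16.28
tool_pos: [0.4958, -0.128, 0.1278]
tool_rot: [-1.077, 1.288, 1.075]
contact_force: [0.5, -0.5, -2.0]
opening: 0.0299
```

```bash
cat > al.py <<'E'
# ring centre against stub centre, same picture; fit of known shapes
from m import *
from scipy.optimize import least_squares
import sys
o=ctrl.get_obs();delta(o["tool_pos"])
M=R.from_rotvec(o["tool_rot"]).as_matrix();tcp=np.array(o["tool_pos"]);ax=-M[:2,1];ax/=np.linalg.norm(ax);lat=np.array([-ax[1],ax[0]])
exp=tcp[:2]+.144*ax-.003*lat;zr=tcp[2]-.027
for c,im in ims.items():
    P=world(im);D=P[...,:2]-exp;d=np.linalg.norm(D,axis=-1)
    m=(d<.04)&(D@ax>-.012)&(abs(P[...,2]-zr-.0015)<.005)
    q=P[m]
    if len(q)>20:
        f=least_squares(lambda p:np.linalg.norm(q[:,:2]-p,axis=1)-.0245,exp,loss="soft_l1",f_scale=.002).x
        s=np.linalg.lstsq(np.c_[(q[:,:2]-f)@ax,(q[:,:2]-f)@lat,np.ones(len(q))],q[:,2],rcond=None)[0]
        print(c,len(q),"ring",f,"rms",np.std(np.linalg.norm(q[:,:2]-f,axis=1)),"rel(along,lat)",(f-tcp[:2])@ax,(f-tcp[:2])@lat,"ztop rel tcp",s[2]-tcp[2],"tilt",s[:2])
    F=np.linalg.norm(P[...,:2]-[.6355,-.1585],axis=-1)<.03
    s=P[F&(abs(P[...,2]-.0615)<.003)]
    if len(s)>20: print("   stub n",len(s),cv2.minAreaRect((s[:,:2]*1000).astype('f4')),np.median(s[:,2]))
    if len(sys.argv)>1 and c in sys.argv[1]:
        u,v=map(int,proj(im,np.r_[exp,zr]));save(im,sys.argv[2],(v-50,v+50,u-50,u+50),6)
E
python3 al.py scene s7.png
```

```text
t 16.38 tcp [ 0.4958 -0.1282  0.1279] zyaw 1.3913 F [ 0.7 -0.1 -1.9] open 0.0297
units [0. 0. 0.] turn None
scene 106 ring [ 0.6377 -0.1556] rms 0.0017233873462988204 rel(along,lat) 0.14449866024737512 -0.0016651935121029186 ztop rel tcp -0.027581619735134497 tilt [-0.0219  0.0037]
   stub n 100 ((635.588134765625, -158.30795288085938), (31.62247085571289, 34.72959899902344), 85.17488861083984) 0.062435067367321406
top 58 ring [ 0.6384 -0.1569] rms 0.0015548789682525567 rel(along,lat) 0.1453802069538088 -0.002863704336165011 ztop rel tcp -0.027114856121920577 tilt [-0.0272  0.021 ]
```

View pics/s7.png

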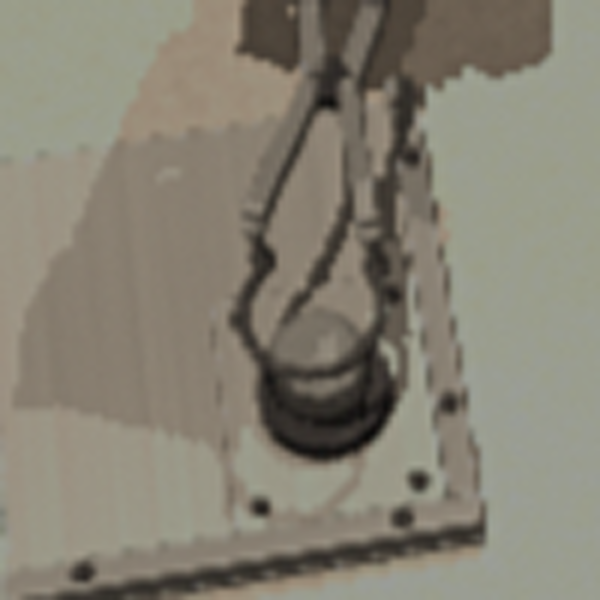

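The ring sits roughly over the stub, at (325, 340). Same-picture comparison says to shift about (-2.2, -2.0) mm. I'll correct that, lower to just above the nose and re-measure.

Request:
move_arm(
  increments=[
    [[0.02, 0.007, -0.0095, 0], [0.03, 0, 0, 0], [0.03, 0, 0, 0], [0.02, 0, 0, 0], [0.01, 0, 0, 0], [0, 0, 0, 0], [0, 0, 0, 0], [0, 0, 0, 0]],
  ],
)

```text
t: 17.05
tool_pos: [0.4935, -0.1303, 0.1001]
tool_rot: [-1.076, 1.289, 1.075]
contact_force: [-0.3, 0.2, -2.5]
opening: 0.0301
```

```bash
python3 al.py top t8.png
```

```text
t 17.15 tcp [ 0.4936 -0.1303  0.1003] zyaw 1.3911 F [ 0.2  0.1 -2.5] open 0.0304
units [0. 0. 0.] turn None
scene 93 ring [ 0.6357 -0.158 ] rms 0.0017452391618666663 rel(along,lat) 0.14479600025439843 -0.0018218798759977817 ztop rel tcp -0.027441992100260285 tilt [-0.0062 -0.0024]
   stub n 114 ((634.4791259765625, -157.33340454101562), (33.94050216674805, 32.2318115234375), 83.59854888916016) 0.06215713221040997
top 66 ring [ 0.6359 -0.1593] rms 0.001573008826722809 rel(along,lat) 0.14516766252660582 -0.0031176464488735954 ztop rel tcp -0.027020393690298017 tilt [-0.0504 -0.0011]
   stub n 54 ((642.4215698242188, -162.06515502929688), (28.793107986450195, 21.2235050201416), 82.01295471191406) 0.06281821196990789
```

View pics/t8.png

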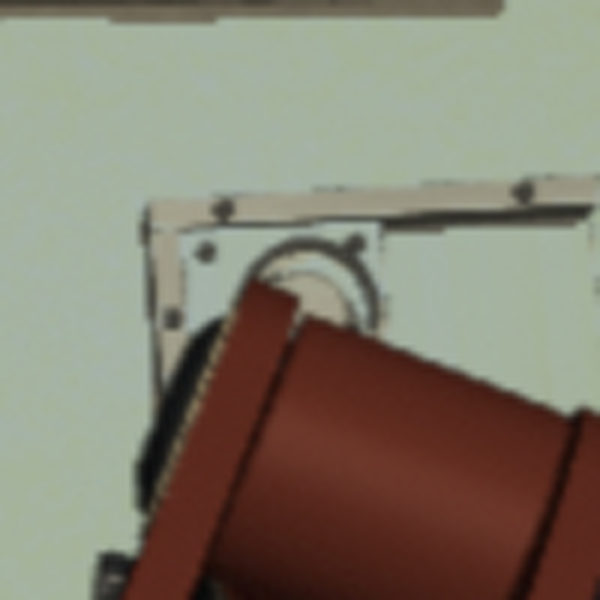

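The ring is concentric with the stub to within 1 mm in both cameras; in the crop it encircles the stub at (310, 295). Ring mid-height is about 0.072, so it has 33.5 mm to go.

Request:
move_arm(
  increments=[
    [[0.015, 0, 0, 0], [0.02, 0, 0, 0], [0.02, 0, 0, 0], [0.015, 0, 0, 0], [0, 0, 0, 0], [0, 0, 0, 0], [0, 0, 0, 0]],
  ],
)

```text
t: 17.73
tool_pos: [0.4933, -0.1302, 0.0823]
tool_rot: [-1.076, 1.289, 1.076]
contact_force: [-0.9, -0.6, -1.9]
opening: 0.0297
```

```bash
python3 al.py
```

```text
t 17.83 tcp [ 0.4935 -0.1303  0.0826] zyaw 1.3911 F [-0.2 -0.5 -2.9] open 0.0301
units [0. 0. 0.] turn None
scene 156 ring [ 0.6334 -0.1583] rms 0.0059890991725958225 rel(along,lat) 0.14272708216146213 -0.0025748819657805005 ztop rel tcp -0.02507092093105788 tilt [-0.1076 -0.0129]
   stub n 134 ((636.8304443359375, -160.53390502929688), (45.38682556152344, 44.3198356628418), 73.91017150878906) 0.06254768162905577
top 119 ring [ 0.6339 -0.1571] rms 0.0073968861024617605 rel(along,lat) 0.14291631518337827 -0.0012715606913949503 ztop rel tcp -0.023037773311372772 tilt [-0.1932  0.0217]
   stub n 89 ((637.9754638671875, -159.63839721679688), (32.12150955200195, 27.787845611572266), 89.6326675415039) 0.06214971729073193
```

Request:
move_arm(
  increments=[
    [[0.016, 0, 0, 0], [0.016, 0, 0, 0], [0.016, 0, 0, 0], [0.01, 0, 0, 0], [0.006, 0, 0, 0], [0, 0, 0, 0], [0, 0, 0, 0], [0, 0, 0, 0]],
  ],
)

```text
t: 18.5
tool_pos: [0.4934, -0.1302, 0.0665]
tool_rot: [-1.076, 1.289, 1.076]
contact_force: [0.2, 0.8, -2.3]
opening: 0.0293
```

```bash
python3 - <<'E'
from m import *
o=ctrl.get_obs();delta([.4935,-.1303,.0666])
for c,im in ims.items():
    P=world(im);r=np.linalg.norm(P[...,:2]-[.6357,-.1583],axis=-1)
    D=P[...,:2]-[.6357,-.1583]
    k=(r>.0205)&(r<.030)&(P[...,2]>.030)&(P[...,2]<.050)&(D[...,0]>-.012)
    q=P[k];print(c,len(q),np.percentile(q[:,2],[10,25,50,75,90]))
    for lo in np.arange(-90,91,30):
        a=np.degrees(np.arctan2(q[:,1]+.1583,q[:,0]-.6357));s=q[(abs(a-lo)<15)&(q[:,2]>.036)]
        if len(s):print("  ang",lo,len(s),"z",np.median(s[:,2]),"r",np.median(np.linalg.norm(s[:,:2]-[.6357,-.1583],axis=1)))
    F=(abs(P[...,0]-.6)<.115)&(abs(P[...,1]+.2)<.105)
    q=P[F&(P[...,2]>.0605)&(P[...,2]<.066)&(r<.03)];print(" stub",cv2.minAreaRect((q[:,:2]*1000).astype('f4')))
save(ims["scene"],"s9.png",(240,330,200,300),6)
E
```

```text
t 18.6 tcp [ 0.4934 -0.1303  0.0666] zyaw 1.391 F [ 0.1 -0.1 -2.4] open 0.0296
units [-0.0001 -0.0003 -0.0001] turn None
scene 122 [0.0344 0.0363 0.038  0.0399 0.0411]
  ang -90 12 z 0.040043245162915464 r 0.024207725143675075
  ang -60 12 z 0.038610759266819894 r 0.02337522261030107
  ang -30 13 z 0.03907514979214022 r 0.0245977345529817
  ang 0 12 z 0.03803694778881306 r 0.023766256221276504
  ang 30 12 z 0.03738587477215738 r 0.024788229355080793
  ang 60 10 z 0.03841191668195254 r 0.02428091543499718
  ang 90 10 z 0.03975941130365446 r 0.025362301192264285
 stub ((632.38232421875, -160.36489868164062), (42.3079719543457, 40.99702835083008), 73.15886688232422)
top 71 [0.0341 0.036  0.0378 0.0398 0.0411]
  ang -90 14 z 0.038213178304644324 r 0.025930852194185283
  ang -60 6 z 0.0396790622226455 r 0.025805882954029052
  ang -30 3 z 0.039926623055642985 r 0.026278170773533734
  ang 0 6 z 0.03829626356479532 r 0.02553661691075261
  ang 30 10 z 0.039156160108891225 r 0.02342893783456662
  ang 60 8 z 0.04004655361558296 r 0.023907798984884057
  ang 90 2 z 0.03730287773323082 r 0.025981492338272606
 stub ((632.3847045898438, -159.25660705566406), (39.92134475708008, 32.89846420288086), 8.178529739379883)
```

View pics/s9.png

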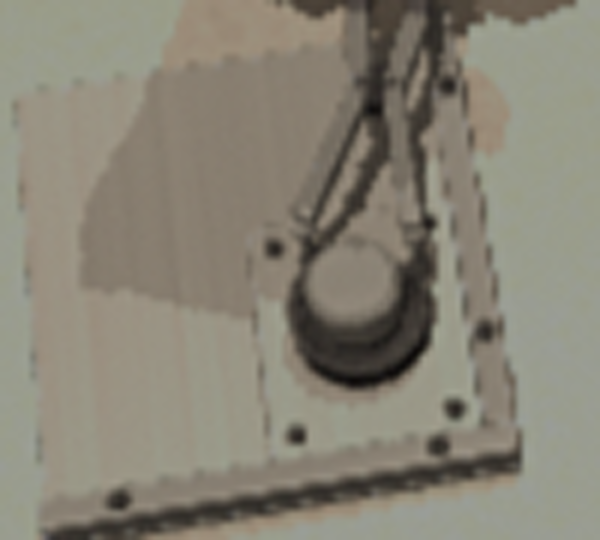

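The ring is around the groove, with radius about 24–25 mm all round and its top at about 0.039. The wrist force is just the pliers' weight, so nothing is touching. The carrier is still at both stops. A 0.5 mm lift centres the ring, then I hand in.

Request:
move_arm(
  increments=[
    [[-0.002, 0, 0, 0], [0, 0, 0, 0], [0, 0, 0, 0], [0, 0, 0, 0], [0, 0, 0, 0]],
  ],
)

```text
t: 19.02
tool_pos: [0.4932, -0.1302, 0.0668]
tool_rot: [-1.076, 1.289, 1.076]
contact_force: [0.1, 0.5, -1.0]
opening: 0.0298
```

```bash
python3 -c "
from h import *
delta([.4934,-.1303,.0671]);print(ctrl.finish_job())"
```

```text
t 19.02 tcp [ 0.4932 -0.1302  0.0668] zyaw 1.3911 F [ 0.1  0.5 -1. ] open 0.0298
units [-0.0011 -0.0007 -0.0005] turn None
the job is handed in; nothing more can be done
None
```

I pushed the carrier home with closed fingers (+x, then +y, then +x again), released it, and lifted the grey pliers off their rest with a 60 N squeeze. I then lowered the spread ring over the axle stub to the groove and handed the job in at 19 s, still squeezing. No verdict was reported.

- **Carrier:** before the ring went on, the axle axis measured (0.636, -0.158), against (0.6353, -0.1588) calculated for home. The last picture still showed both edges along the stops. Its final numeric position fit was unusable because the ring and pliers got into the measurement.
- **Ring:** its centre is about 38 mm above the counter, its radius was 24–25 mm in most directions (up to 26 in one view), and it was about concentric with the stub. The outside force was only 1–2.5 N, about the pliers' weight, so nothing pointed to contact with the hub.
- **Pliers grip:** the jaw opening reads 30 mm, less than the 34 mm given for fully squeezed handles, so I take the handles to be at their stop. While closing on the rest, the fingers briefly pressed the pliers down with about 12 N.
- **Level:** the cameras disagreed on ring tilt (0.006 against 0.05 rad nose-down before it went on, about 0.02 in earlier looks), so it is nearly level rather than exactly level.
- **Other things on the counter:** I kept clear of them, but did not check them separately at the end.

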